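# Set the belt tensioner to its mark and lock it

## Task

Turn the tension knob on the belt tensioner until the pointer of the sprung arm stands tip to tip with the set mark, then swing the lever of the lock collar clockwise right up to its stop to lock the setting. Move the arm only by its knob, do not shift the mark, leave the things lying round the tensioner where they are, and let go of everything at the end.

Things in the scene. Friction and masses are not known exactly. Their poses are not given: they have to be found in the camera images.
- tensioner: belt tensioner fixed to the bench: grey base plate 110 (its x) x 280 (its y) x 10 mm, bolt head in each corner; origin at the centre of its underside, z up. Knob axis at (-15, -105) mm; axis of the aluminium drum (52 mm across, top at 57 mm), about which sprung arm, set mark and lock collar all turn, at (-15, 5) mm. Place and yaw vary.
- tension_knob (a joint): angle of the tension knob (rad), 0 to 3.2, growing clockwise from above. Geared 5:1 to the sprung arm: 1 rad of knob turns the arm 0.2 rad counter-clockwise, moving the pointer tip 20 mm. Resists with 0.1 to 0.15 N m, stays where it is left, can be turned back. Needs about 0.9 to 2.4 rad clockwise in all, so often more than one grasp.
- knob_grip (a point): on the axis of the black tension knob, 52 mm above the bench, inside its upright grip bar, which is 46 mm long (x), 14 mm wide (y) and ends 66 mm above the bench; the round flange under the bar is 48 mm across with its top at 28 mm. x and y turn with the knob, z up
- sprung_arm: dark steel arm with a small black idler pulley and a dark tapered pointer, lying level over the base plate (highest point 51 mm above the bench); origin on the drum's axis at bench height, x along the arm towards the pointer. A spring pulls it back against the gearing. Not to be pushed (no more than 3 N).
- pointer_tip (a point): tip of the sprung arm's pointer, 100 mm from the drum's axis, 28 mm above the bench
- mark_tip (a point): tip of the set mark, a small dark steel block with an inward tooth on the graduated sector at the left end of the plate; 100 mm from the drum's axis, 28 mm above the bench: pointer_tip and mark_tip coincide when the setting is right. Its place along the sector varies; it stays put unless pushed.
- lock_collar (a joint): angle of the lock collar (rad), growing clockwise from above; 0 unlocked, 1.13 locked, with its lever against the upright dark steel stop post beside the drum. Steel ring 58 mm across on the drum, its lever pointing away from the robot. Starts between 0 and 0.3, resists with 0.08 N m, stays where it is left.
- lock_grip (a point): in the upstanding lug at the end of the collar's lever, 62 mm from the drum's axis and 86 mm above the bench; x outward along the lever, y across it, z up. The lug is 24 mm along x, 14 mm along y, and stands from 58 to 98 mm above the bench; the lever under it is as wide as the lug.
- collet: loose steel collet, 33x33x31 mm, standing behind the tensioner to the right; origin at the centre of its underside; leave alone
- coil_spring: loose coil spring, 47x47x58 mm, standing to the left of the tensioner; origin at the centre of its underside; leave alone
- green_pliers: pliers with green grips, 166x54x13 mm, lying to the left of the tensioner; origin at the centre of its underside; leave alone
- tool_bit: loose lathe tool bit, a bar 120x14x14 mm, lying to the right of the tensioner; origin at the centre of its underside; leave alone
- spindle_arbor: dark collet arbor, 56x56x105 mm, standing at the right end of the bench; origin at the centre of its underside; leave alone

How it is judged:
By the outcome, as a careful person would: the job done as asked, in the order asked, and still so for the second after the job is handed in, with the robot touching nothing.
It also fails if it takes over 61 s, if anything falls off the work surface, if the arm or the gripper's body presses on something with over 40 N, if the wrist force passes 120 N, or if a joint passes its speed limit or range.

## Robot

A 6-joint arm with a two-finger parallel gripper is mounted at the origin on a cart in front of the work surface, level with it; the furniture and walls round the work are solid. World frame = base frame: x ahead of the robot, y to its left, z up, the work surface at z = 0. Lengths are in m, angles in rad, forces in N, time in s.
With the tool pointing down it reaches from about 0.35 to 0.975 m from the base axis. Payload 7.1 kg.
Tool frame: the origin (TCP) lies midway between the tips of the shut fingers; the grasp point (between the pads) lies 19 mm behind it (ctrl.tcp_to_grasp is the z of the grasp point in the tool frame, in m); z points along the fingers, y is the line along which they close (so a half turn about z gives the same grasp; the last joint's range is limited). The gripper opens to 88 mm and grips with 3 to 60 N. Pads are 20 mm wide; open, the fingers measure 115 mm over their backs; the gripper's body (75 mm by 178 mm) begins 61 mm behind the grasp point.
Start: joints at [-1.293, 0.423, 1.63, -0, 1.089, -0.019], TCP at [0.183, -0.598, 0.198] pointing down, gripper open.
Joint ranges: [-3, 3], [-0.9, 2.11], [0.09, 2.58], [-1.31, 4.45], [0.11, 2.69], [-2.54, 2.54]. Speed limits (rad/s): [2.39, 2.39, 3.01, 3.14, 3.14, 3.14].

## Interface

Orientations are given as [roll, pitch, yaw] about the fixed x, y, z axes, in that order (R = Rz(yaw) Ry(pitch) Rx(roll)).
In Python, from rig import ctrl gives the robot as it stands.
- The arm moves only by the shell command python3 -m inch 'ROWS' [FORCE]. ROWS is JSON, one flat list of numbers, 7 for each row, row after row: the shift along the world's x, y, z normalised to -1 to 1, where 1 is 0.25 m, then the turn, a rotation vector about the world's x, y, z normalised to -1 to 1, where 1 is 2 rad, then the opening in per cent of the stroke, from 0 (shut) to 100 (fully open). In form: [tx, ty, tz, rx, ry, rz, jaw, tx, ty, tz, rx, ry, rz, jaw, ...]. A call has 1 to 5 rows; each row is the pose to reach, as a shift and turn from the pose commanded when the call began; what a row does not reach only later rows make up. A row lasts 1/8 s, in which the tool goes at most 62.5 mm and 10.7 degrees, less where a joint would pass 70% of its speed; a pose out of reach is approached as far as the arm can. A call with a number of a shift or a turn outside -1 to 1 is refused whole. A call with a gripper value outside its range is refused whole. The fingers move at their own pace and stop on an object; FORCE is the grip in N (left out, the last holds). Time passes only in rows, so rows that repeat a pose let the fingers close. It gives the time, the measured TCP pose, the force, the opening and the grip force at its end, in the units of the state.
- ctrl.get_state(): the state, without advancing time (a new reading comes with each control period).
- ctrl.grab_frame(name): name is "side" or "top"; returns the picture (420x560x3 uint8, red, green, blue); there is no depth.
- ctrl.camera_model(name): a dict with "fx", "fy", "cx", "cy" (pixels), "k1" (the pictures are not rectified: a ray, as slopes to the right and down, at radius r is drawn at 1 + k1 r^2 times it, then the intrinsics apply), "R" (3x3) and "t" (3): a world point X has camera coordinates R X + t. Camera axes: x right, y down, z forward; pixel columns grow to the right and rows downward; lengths in m; the calibration is good to about 2 mm. A picture is of the moment at which its call begins. camera_model takes no time and is no camera call.
- ctrl.close_job(): hands the job in; it is judged then, once.
The state is a dict: "time": time; "joint_positions": joint angles; "joint_vel": joint speeds; "joint_torque": joint torques, N m; "tcp_pos": TCP position; "tcp_rot": TCP orientation; "wrist_force": force on the tool from outside, world axes, zero at the start; "ft_torque": the same for the moment, N m; "gripper_width": finger opening in m; "grip_force": force on a finger pad.
Only numpy, scipy, OpenCV 4.12 (cv2) and the standard library are available. Lean on these libraries where they do the work, as an engineer would, in place of code of your own. Each camera call takes 0.05 s, during which the arm holds its last target. There are 200 camera calls.

## Working session

There is one attempt and no reset: what is moved stays moved. The work goes in short steps, Python scripts to look and compute and a shell command to move; the robot and the scene stay as the last step left them, time stands still between calls to the robot, and variables do not carry over. Pictures are saved under pics/ and viewed, at most 10 in all, crops included, and the job is handed in when it is done.

```bash
mkdir -p pics; cat > h.py <<'E'
import numpy as np, cv2
from rig import ctrl
def ray(cam,u,v):
    m=ctrl.camera_model(cam); K=np.array([[m['fx'],0,m['cx']],[0,m['fy'],m['cy']],[0,0,1.]])
    x,y=(u-m['cx'])/m['fx'],(v-m['cy'])/m['fy']; a,b=x,y
    for _ in range(20):
        s=1+m['k1']*(a*a+b*b); a,b=x/s,y/s
    R=np.array(m['R']);t=np.array(m['t']); return -R.T@t, R.T@np.array([a,b,1.])
def onz(cam,u,v,z):
    o,d=ray(cam,u,v); return o+d*(z-o[2])/d[2]
def proj(cam,X):
    m=ctrl.camera_model(cam); c=np.array(m['R'])@np.array(X)+np.array(m['t']); a,b=c[:2]/c[2]; s=1+m['k1']*(a*a+b*b)
    return m['fx']*a*s+m['cx'], m['fy']*b*s+m['cy']
def snap(cam,name,crop=None,scale=1):
    f=ctrl.grab_frame(cam); im=cv2.cvtColor(f,cv2.COLOR_RGB2BGR); cv2.imwrite(f'raw_{name}.png',im)
    if crop: im=im[crop[1]:crop[3],crop[0]:crop[2]]
    cv2.imwrite(f'pics/{name}.png',cv2.resize(im,None,fx=scale,fy=scale,interpolation=cv2.INTER_CUBIC)); return im
E
python3 - <<'E'
from h import *
snap('top','t0',None,1.4);snap('side','s0',None,1.4)
for c in('top','side'):
    m=ctrl.camera_model(c);print(c,m, -np.array(m['R']).T@np.array(m['t']))
print(ctrl.get_state(),ctrl.tcp_to_grasp)
E
```

```text
top {'fx': 534.4260004748247, 'fy': 534.4260004748247, 'cx': 283.8524928938377, 'cy': 208.39056496077816, 'k1': -0.13705105537406906, 'R': array([[-0.02253396, -0.99974388,  0.00209858],
       [-0.99706765,  0.02231998, -0.07319776],
       [ 0.07313217, -0.00374186, -0.99731524]]), 't': array([-0.05873837,  0.51706037,  1.45996917])} [ 0.40744985 -0.0648011   1.49402043]
side {'fx': 525.1253823725119, 'fy': 525.1253823725119, 'cx': 284.8101366584001, 'cy': 205.84613220477613, 'k1': -0.05127604375121417, 'R': array([[-0.92639444, -0.37629371, -0.01401362],
       [-0.21657324,  0.56288558, -0.79765648],
       [ 0.30804117, -0.73590955, -0.60294922]]), 't': array([0.44678454, 0.21210434, 1.63494943])} [-0.0437969   1.25190665  1.16123895]
{'time': 0.1, 'joint_positions': array([-1.29300798e+00,  4.23780447e-01,  1.63058537e+00,  1.16183649e-05,
        1.08861131e+00, -1.89932735e-02]), 'joint_vel': array([-0.00048592, -0.00095815, -0.00208886, -0.00020384,  0.00102249,
        0.00112196]), 'joint_torque': array([-1.14483024e-03, -5.45613778e+01, -2.74325877e+01,  6.45372248e-02,
        1.89087878e-02, -2.30397393e-05]), 'tcp_pos': array([ 0.18266463, -0.59715912,  0.19778054]), 'tcp_rot': array([-3.14020863e+00, -3.65783979e-05,  2.96776202e-01]), 'wrist_force': array([ 0.16801921, -0.77213302,  0.46876588]), 'ft_torque': array([ 0.00510981,  0.02700398, -0.04508631]), 'grip_force': 0.0, 'gripper_width': 0.08815771438446156} -0.0187
```

View pics/t0.png

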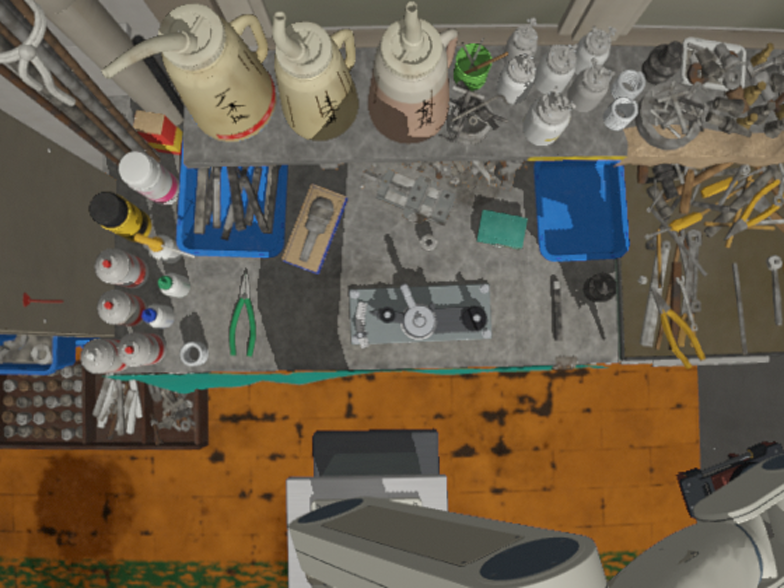

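View pics/s0.png

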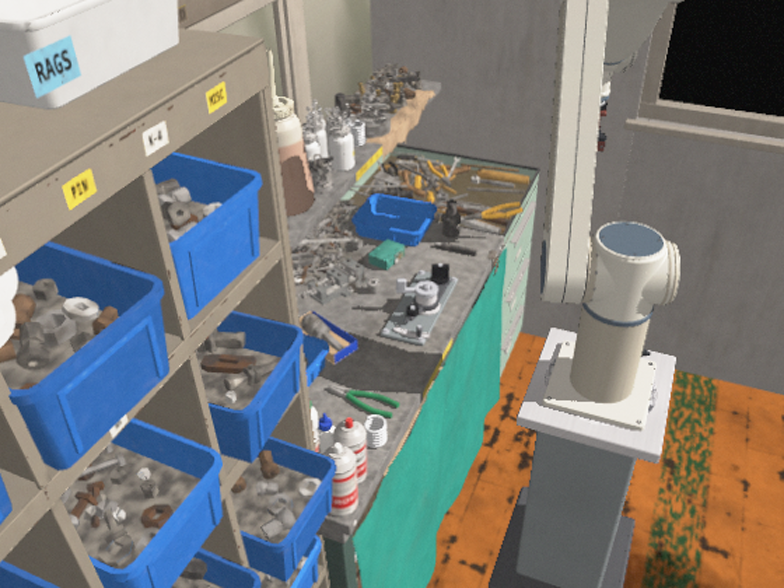

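The top view shows the plate at about (350–490, 283–345), scaled 1.4×, with the drum near (419,319) and the knob near (474,318). The side view shows it near (425,300). I'll zoom in on both.

```bash
python3 - <<'E'
from h import *
a=cv2.imread('raw_t0.png')[190:255,240:362]; b=cv2.imread('raw_s0.png')[180:250,268:335]
a=cv2.resize(a,None,fx=6,fy=6,interpolation=cv2.INTER_CUBIC); cv2.imwrite('pics/t1.png',a)
b=cv2.resize(b,None,fx=8,fy=8,interpolation=cv2.INTER_CUBIC); cv2.imwrite('pics/s1.png',b)
g=cv2.cvtColor(cv2.imread('raw_t0.png'),cv2.COLOR_BGR2GRAY)[190:255,240:362]
n,l,s,c=cv2.connectedComponentsWithStats((g<45).astype('uint8'))
for i in range(1,n):
    if s[i,4]>8: print(s[i]+[240,190,0,0,0],c[i]+[240,190])
for u,v in((299,228),(339,227)): print(onz('top',u,v,.06))
E
```

```text
[330 219  17  17 184] [337.89130435 226.44021739]
[272 220  10  10  40] [275.975 224.275]
[ 0.45893068 -0.10964155  0.06      ]
[ 0.45913152 -0.21728437  0.06      ]
```

View pics/t1.png

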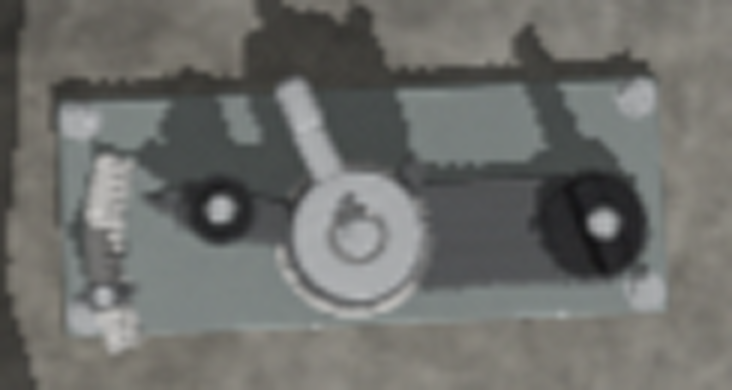

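View pics/s1.png

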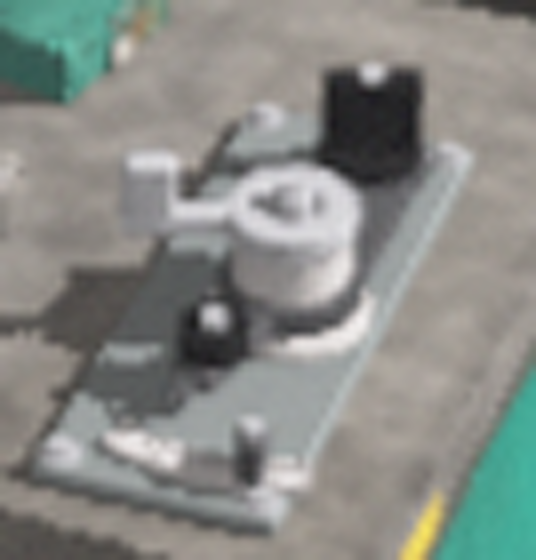

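Top crop (6×): plate corners at about (55,100), (655,78), (665,312) and (65,335). The pointer tip is near (148,197), the mark block near (102,255), the lever lug near (292,90) and the knob at (598,222). The side crop shows the lug near (150,190), the knob bar near (372,120), and the mark with a short post at (250,450). Next I'll compute poses and make an enhanced close-up composite.

```bash
cat >> h.py <<'E'
def pose():
    P=np.array([onz('top',240+u/6,190+v/6,.01)[:2] for u,v in((55,100),(655,78),(665,312),(65,335))])
    c=P.mean(0); d=(P[0]-P[1])+(P[3]-P[2]); th=np.arctan2(-d[0],d[1]); return c,th,P
def T(x,y,z=0):
    c,th,_=pose(); return np.array([c[0]+np.cos(th)*x-np.sin(th)*y, c[1]+np.sin(th)*x+np.cos(th)*y,z])
def loc(p):
    c,th,_=pose(); d=np.array(p[:2])-c; return np.array([np.cos(th)*d[0]+np.sin(th)*d[1],-np.sin(th)*d[0]+np.cos(th)*d[1]])
E
python3 - <<'E'
from h import *
c,th,P=pose(); print(c,th,P.tolist())
K=T(-.015,-.105); D=T(-.015,.005); print('knob',K,'drum',D)
print('proj knob', proj('top',[*K[:2],.066]),proj('side',[*K[:2],.066]),'drum',proj('top',[*D[:2],.057]),proj('side',[*D[:2],.057]))
for n,(u,v),z in(('ptr',(148,197),.028),('markscrew',(105,297),.04),('lug',(292,90),.098)):
    p=onz('top',240+u/6,190+v/6,z); d=p-D; print(n,p,loc(p),np.hypot(*d[:2]),np.arctan2(d[1],d[0]))
def crop(cam,X,w,s,g):
    u,v=proj(cam,X); im=cv2.imread('raw_t0.png' if cam=='top' else 'raw_s0.png'); u0,v0=int(u-w/2),int(v-w/2); print(cam,X,u0,v0)
    a=im[v0:v0+w,u0:u0+w].astype(float); a=255*np.clip((a/255),0,1)**g
    return cv2.resize(a.astype('uint8'),(390,295) if 0 else (295,295),interpolation=cv2.INTER_CUBIC)
M=T(-.03,.105,.028)
o=np.vstack([np.hstack([crop('top',M,36,8,.7),crop('top',[*K[:2],.06],26,8,.4)]),np.hstack([crop('side',M,30,8,.7),crop('side',[*K[:2],.06],24,8,.4)])])
cv2.imwrite('pics/z.png',o)
E
```

```text
[ 0.47080491 -0.11445593] 0.014797143736855568 [[0.5232493600860106, 0.026140710024395816], [0.5272810974865594, -0.2530792470774918], [0.418451055702054, -0.2544024777356417], [0.4142381145879816, 0.023517301946297114]]
knob [ 0.45736019 -0.21966638  0.        ] drum [ 0.45573257 -0.10967842  0.        ]
proj knob (np.float64(340.1407813334914), np.float64(227.5539486989279)) (np.float64(313.81024061156455), np.float64(188.35025143306723)) drum (np.float64(299.0087205018418), np.float64(229.22887240755227)) (np.float64(303.56596558262595), np.float64(207.63384018517777))
ptr [ 0.47637916 -0.01674085  0.028     ] [0.0070195 0.0976219] 0.09520333281401495 1.352190933791994
markscrew [0.4309038  0.00327081 0.04      ] [-0.03815478  0.11830425] 0.11564599679220651 1.7871771578208986
lug [ 0.51844307 -0.08285219  0.098     ] [0.04810058 0.03089539] 0.06820743396222376 0.40422202813595753
top [ 0.43925455 -0.00991132  0.028     ] 244 218
top [np.float64(0.4573601924961291), np.float64(-0.2196663823149101), 0.06] 326 214
side [ 0.43925455 -0.00991132  0.028     ] 282 217
side [np.float64(0.4573601924961291), np.float64(-0.2196663823149101), 0.06] 301 177
```

View pics/z.png

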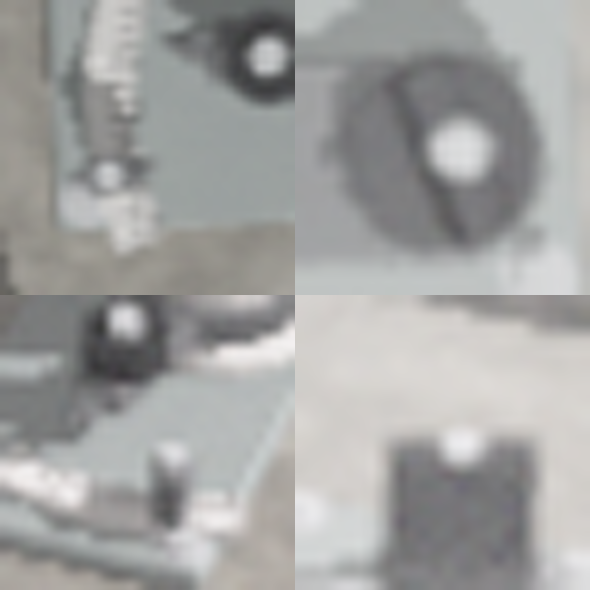

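The composite shows the mark with its white-capped screw at (108,173) in the top-left panel, and its tooth pointing right to about (150,168). The grey strip above it is shadow. The pointer tip is at (168,37). The knob bar's left face runs (395,80)→(465,240), which puts the bar yaw at about 0.41 rad. The turn needed is about 0.43 rad of arm, or 2.2 rad of knob, so one grasp works if I start with the tool yaw near 3.5 (q6 ≈ -2.4).

```bash
python3 -m inch '[0.55,0.75,0,0,0,0.4,100,0.55,0.75,0,0,0,0.4,100,0.55,0.75,0,0,0,0.4,100,0.55,0.75,0,0,0,0.4,100,0.55,0.75,0,0,0,0.4,100]' 40
python3 -m inch '[0.55,0.76,0,0,0,0.4,100,0.55,0.76,0,0,0,0.4,100,0.55,0.76,0,0,0,0.4,100,0.55,0.76,0,0,0,0.4,100,0.55,0.76,0,0,0,0.4,100]'
python3 -m inch '[0,0,-0.2,0,0,0.4,100,0,0,-0.2,0,0,0.4,100,0,0,-0.2,0,0,0.4,100,0,0,-0.2,0,0,0.4,100,0,0,-0.2,0,0,0.4,100]'
python3 - <<'E'
from h import *
s=ctrl.get_state(); print(s['time'],s['joint_positions'],s['tcp_pos'],s['tcp_rot'])
D=T(-.015,.005)
for n,u,v,z in (('pulley',276.7,224.96,.051),('tip',244+168*36/295,218+37*36/295,.028),('tooth',262.3,238.5,.028),('screw',244+108*36/295,218+174*36/295,.045)):
    p=onz('top',u,v,z);d=p-D;print(n,p,np.hypot(*d[:2]),np.arctan2(d[1],d[0]))
E
```

```text
time: 0.72
tcp_pos: [0.3216, -0.4074, 0.1983]
tcp_rot: [-3.141, -0.001, 1.104]
wrist_force: [0.2, -0.2, -0.5]
gripper_width: 0.0882
grip_force: 0.0
time: 1.35
tcp_pos: [0.4592, -0.2175, 0.1983]
tcp_rot: [3.141, -0.0, 1.904]
wrist_force: [-0.1, 0.2, 0.4]
gripper_width: 0.088
grip_force: 0.0
time: 1.98
tcp_pos: [0.4575, -0.22, 0.1482]
tcp_rot: [3.142, -0.001, 2.7]
wrist_force: [0.6, 0.7, -0.1]
gripper_width: 0.0878
grip_force: 0.0
1.975 [-4.71632152e-01  3.22823541e-01  1.92569997e+00 -1.81573522e-05
  8.93835296e-01 -1.60083347e+00] [ 0.45752446 -0.21999398  0.14815181] [ 3.14158378e+00 -7.66236767e-04  2.70000903e+00]
pulley [ 0.46882464 -0.04988542  0.051     ] 0.061209520964514354 1.355241521604432
tip [ 0.47726319 -0.01630549  0.028     ] 0.0958231323589988 1.34417006865076
tooth [ 0.43354906 -0.00938067  0.028     ] 0.10272169776842231 1.7884685356928036
screw [0.43156228 0.00389063 0.045     ] 0.11611259167395994 1.7804922442504971
```

```bash
python3 -m inch '[0,0,-0.1,0,0,0.41,100,0,0,-0.1,0,0,0.41,100,0,0,-0.1,0,0,0.41,100,0,0,-0.1,0,0,0.41,100,0,0,-0.1,0,0,0.41,100]'
python3 -m inch '[0,0,-0.2,0,0,0,100,0,0,-0.36,0,0,0,100,0,0,-0.36,0,0,0,100]'
python3 -m inch '[0,0,0,0,0,0,0,0,0,0,0,0,0,0,0,0,0,0,0,0,0,0,0,0,0,0,0,0,0,0,0,0,0,0,0]' 40
python3 -c "
from rig import ctrl
s=ctrl.get_state(); print(s['joint_positions'],s['ft_torque'])"
```

```text
time: 2.6
tcp_pos: [0.4575, -0.22, 0.1232]
tcp_rot: [3.141, -0.0, -2.763]
wrist_force: [0.7, -0.1, 1.0]
gripper_width: 0.0875
grip_force: 0.0
time: 2.98
tcp_pos: [0.4554, -0.2189, 0.0311]
tcp_rot: [3.137, -0.004, -2.766]
wrist_force: [0.2, -1.4, 0.8]
gripper_width: 0.0878
grip_force: 0.0
time: 3.6
tcp_pos: [0.458, -0.2202, 0.0338]
tcp_rot: [-3.141, 0.0, -2.766]
wrist_force: [0.2, 0.3, 0.3]
gripper_width: 0.0411
grip_force: 0.0
[-4.71642505e-01  5.17270088e-01  1.97980782e+00 -1.15345935e-05
  6.43959364e-01 -2.41766036e+00] [ 0.09032997 -0.15630702  0.0383238 ]
```

Still closing; I'll wait.

```bash
python3 -m inch '[0,0,0,0,0,0,0,0,0,0,0,0,0,0,0,0,0,0,0,0,0,0,0,0,0,0,0,0,0,0,0,0,0,0,0]' 40
python3 -c "
from rig import ctrl
s=ctrl.get_state(); print(s['joint_positions'],s['ft_torque'])"
```

```text
time: 4.22
tcp_pos: [0.4579, -0.2203, 0.0334]
tcp_rot: [-3.141, 0.0, -2.766]
wrist_force: [0.4, -2.0, -0.6]
gripper_width: 0.0139
grip_force: 40.0
[-4.71840681e-01  5.18065814e-01  1.97973717e+00 -1.96112642e-04
  6.43581208e-01 -2.41762866e+00] [-0.28604295 -0.10633341 -0.07697851]
```

```bash
python3 -m inch '[0,0,0,0,0,-0.08,0,0,0,0,0,0,-0.16,0,0,0,0,0,0,-0.24,0,0,0,0,0,0,-0.32,0,0,0,0,0,0,-0.4,0]'
python3 -m inch '[0,0,0,0,0,-0.08,0,0,0,0,0,0,-0.16,0,0,0,0,0,0,-0.24,0,0,0,0,0,0,-0.3,0,0,0,0,0,0,-0.3,0]'
python3 -c "
from rig import ctrl
s=ctrl.get_state(); print(s['joint_positions'],s['ft_torque'])"
```

```text
time: 4.85
tcp_pos: [0.4579, -0.2193, 0.0334]
tcp_rot: [3.141, -0.001, 2.711]
wrist_force: [1.9, 4.3, 0.5]
gripper_width: 0.0133
grip_force: 40.0
time: 5.48
tcp_pos: [0.4585, -0.2187, 0.0334]
tcp_rot: [3.14, -0.001, 2.115]
wrist_force: [4.2, 7.8, -0.7]
gripper_width: 0.0135
grip_force: 40.0
[-0.46984622  0.51793904  1.97988229  0.00329959  0.64381219 -1.01631176] [ 1.50631803e+00 -1.06747275e+00 -9.74991544e-04]
```

```bash
python3 -m inch '[0.003,0.006,0,0,0,-0.08,0,0.003,0.006,0,0,0,-0.16,0,0.003,0.006,0,0,0,-0.24,0,0.003,0.006,0,0,0,-0.3,0,0.003,0.006,0,0,0,-0.3,0]'
python3 - <<'E'
from h import *
s=ctrl.get_state(); print(s['tcp_rot'],s['ft_torque'])
for c in('top','side'):
    f=ctrl.grab_frame(c);cv2.imwrite(f'raw_{c}2.png',cv2.cvtColor(f,cv2.COLOR_RGB2BGR))
M=T(-.03,.09,.028);o=[]
for c,w in(('top',36),('side',30)):
    u,v=proj(c,M);u0,v0=int(u-w/2),int(v-w/2);print(c,u0,v0,w)
    o.append(cv2.resize(cv2.convertScaleAbs(cv2.imread(f'raw_{c}2.png')[v0:v0+w,u0:u0+w],alpha=1.3),(400,400),interpolation=cv2.INTER_CUBIC))
cv2.imwrite('pics/z2.png',np.hstack(o))
E
```

```text
time: 6.1
tcp_pos: [0.4594, -0.2184, 0.0335]
tcp_rot: [3.14, -0.0, 1.518]
wrist_force: [5.6, 2.7, -4.2]
gripper_width: 0.0132
grip_force: 40.0
[ 3.14018849e+00 -1.98632050e-04  1.51754556e+00] [ 0.45119954 -0.96069051 -0.04004808]
top 249 218 36
side 284 214 30
```

View pics/z2.png

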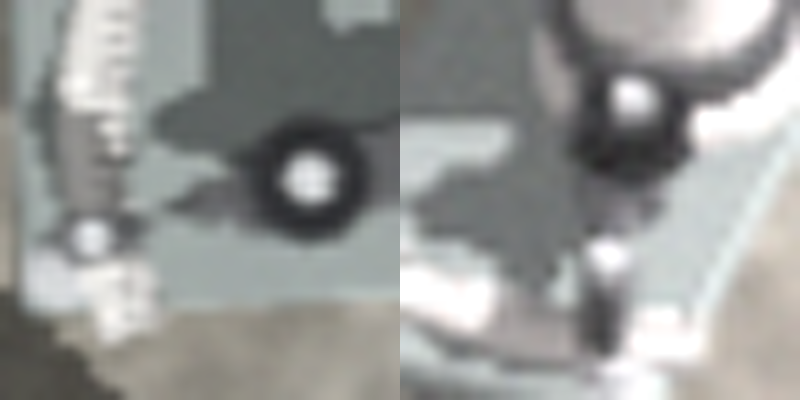

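The pointer tip is at (163,210) in the left panel and the tooth tip at about (150,232). The pulley dot is at (310,181) and the mark's screw cap at (92,238). So the pointer is still a few mm short.

```bash
cat >> h.py <<'E'
def blob(img,u,v,w=4):
    "weighted centroid of a bright dot near u,v"
    u0,v0=int(round(u))-w,int(round(v))-w
    g=cv2.cvtColor(cv2.imread(img),cv2.COLOR_BGR2GRAY)[v0:v0+2*w+1,u0:u0+2*w+1].astype(float)
    y,x=np.mgrid[:2*w+1,:2*w+1]; m=np.hypot(x-w,y-w)<=w-.5
    g=np.clip(g-130,0,None)*m
    return u0+(x*g).sum()/g.sum(), v0+(y*g).sum()/g.sum()
def tri(a,b):
    (o1,d1),(o2,d2)=ray('top',*a),ray('side',*b)
    s=np.linalg.lstsq(np.c_[d1,-d2],o2-o1,rcond=None)[0]; p,q=o1+s[0]*d1,o2+s[1]*d2; return (p+q)/2,np.linalg.norm(p-q)
E
python3 - <<'E'
from h import *
D=T(-.015,.005)
k=36/400
S=(249+92*k,218+238*k); Ss=(284+205*.075,214+258*.075)
s1,ss=blob('raw_top2.png',*S,w=2),Ss
p0=blob('raw_t0.png',276.7,225,3); p1=blob('raw_top2.png',249+310*k,218+181*k,3); ps=(284+232*.075,214+97*.075)
print('tri screw',tri(S,ss),'pulley',tri(p1,ps),s1,S,p0,p1)
P0,P1=onz('top',*p0,.051),onz('top',*p1,.051)
a=.4; R=np.array([[np.cos(a),-np.sin(a)],[np.sin(a),np.cos(a)]])
A=np.linalg.solve(np.eye(2)-R,P1[:2]-R@P0[:2]); print('axis',A,D)
for n,C in(('plate',D[:2]),('rot',A)):
  for m,(u,v),z in(('pul0',p0,.051),('pul1',p1,.051),('tip',(249+163*k,218+210*k),.028),('tooth',(249+150*k,218+232*k),.028),('screw',S,.04),('screw',S,.05)):
    d=onz('top',u,v,z)[:2]-C; print(n,m,np.hypot(*d).round(4),np.arctan2(d[1],d[0]).round(4))
E
```

```text
tri screw (array([0.42975411, 0.00349166, 0.03735622]), np.float64(0.003013829976785212)) pulley (array([ 0.44323728, -0.04905528,  0.04549461]), np.float64(0.004503314033365333)) (np.float64(256.7688679245283), np.float64(238.96698113207546)) (257.28, 239.42) (np.float64(276.2471264367816), np.float64(224.48563218390805)) (np.float64(276.3320754716981), np.float64(233.70943396226414))
axis [ 0.45691313 -0.1099841 ] [ 0.45573257 -0.10967842  0.        ]
plate pul0 0.0627 1.3389
plate pul1 0.0622 1.7406
plate tip 0.0981 1.7541
plate tooth 0.1024 1.7996
plate screw 0.1162 1.7841
plate screw 0.1158 1.7864
rot pul0 0.0627 1.3584
rot pul1 0.0627 1.7584
rot tip 0.0986 1.7653
rot tooth 0.103 1.8101
rot screw 0.1167 1.7935
rot screw 0.1163 1.7957
```

```bash
python3 -m inch '[0.003,0,0,0,0,-0.04,0,0.003,0,0,0,0,-0.075,0,0.003,0,0,0,0,-0.075,0]'
python3 - <<'E'
from h import *
s=ctrl.get_state(); print(s['tcp_rot'],s['ft_torque'])
M=T(-.037,.098,.028);o=[]
for c,w,n in(('top',20,8),('side',20,8)):
    f=np.mean([ctrl.grab_frame(c).astype(float) for _ in range(n)],0).astype('uint8')
    cv2.imwrite(f'raw_{c}3.png',cv2.cvtColor(f,cv2.COLOR_RGB2BGR))
    u,v=proj(c,M);u0,v0=int(u-w/2),int(v-w/2);print(c,u0,v0,w)
    o.append(cv2.resize(cv2.convertScaleAbs(cv2.imread(f'raw_{c}3.png')[v0:v0+w,u0:u0+w],alpha=1.4),(400,400),interpolation=cv2.INTER_CUBIC))
cv2.imwrite('pics/z3.png',np.hstack(o))
D=np.array([.4569,-.1088])
for n,p,z in(('pul',blob('raw_top3.png',276,234.5,3),.051),('scr',blob('raw_top3.png',257,239,2),.04)):
    d=onz('top',*p,z)[:2]-D; print(n,p,np.hypot(*d),np.arctan2(d[1],d[0]))
E
```

```text
time: 6.58
tcp_pos: [0.4596, -0.2184, 0.0334]
tcp_rot: [3.141, -0.0, 1.369]
wrist_force: [4.0, 2.8, -2.9]
gripper_width: 0.0136
grip_force: 40.0
[ 3.14114805e+00 -3.15919825e-04  1.36941365e+00] [ 0.40255394 -0.77668503  0.01016168]
top 255 228 20
side 290 221 20
pul (np.float64(276.4089552238806), np.float64(234.11044776119402)) 0.06157381299262343 1.7796229797278482
scr (np.float64(256.76666666666665), np.float64(238.96666666666667)) 0.11663954535410972 1.7824585740438172
```

View pics/z3.png

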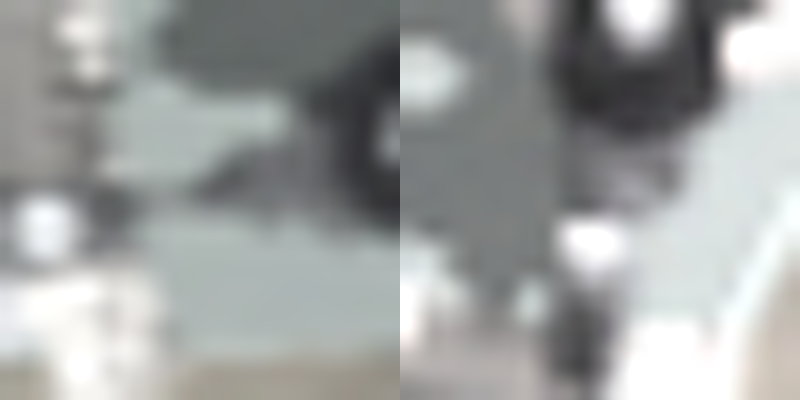

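The left panel shows the pointer tip at about (185,192) and the tooth at about (145,208), nearly in line. The pulley dot and screw cap differ by only 0.003 rad. I'll check the pixel values once.

```bash
python3 - <<'E'
from h import *
g=cv2.cvtColor(cv2.imread('raw_top3.png'),cv2.COLOR_BGR2GRAY)
print('cols',list(range(256,274)))
for r in range(231,244): print(r,g[r,256:274])
D=np.array([.4569,-.1088])
for z in(.028,.04,.051):
    print(z,[np.round(proj('top',[D[0]+r*np.cos(a),D[1]+r*np.sin(a),z]),2) for a in(1.7796,1.79,1.8) for r in(.09,.1,.105)],proj('top',[*D,z]))
E
```

```text
cols [256, 257, 258, 259, 260, 261, 262, 263, 264, 265, 266, 267, 268, 269, 270, 271, 272, 273]
231 [110 105 110 148 126 113 106  89  79  74  74  73  73  73  71  67  53  42]
232 [109  94  82  89  89 115 128 127 106  90  87  88  87  74  58  49  42  39]
233 [110 107 104  97 113 127 130 130 128 128 128 128 127  94  59  46  40  38]
234 [109 101  93  90 112 126 129 129 129 130 127 125 123  96  76  58  42  42]
235 [110 109  98  85 109 126 129 129 129 125 106  91  89  79  76  61  41  46]
236 [105 104  94  93 123 131 128 127 123 101  73  74  79  76  75  60  42  39]
237 [100 104  87  80  78  94 106 107  92  73  71  78  82  83  77  68  52  40]
238 [154 169 131  83  69  79 101 112 107 100  98  93  89  96  89  82  68  50]
239 [160 173 146 100  80  97 121 129 130 129 128 120 112 120 112  97  92  83]
240 [147 165 135  98 101 108 121 129 129 129 129 129 127 128 127 121 118 123]
241 [117 132 142 141 135 138 134 128 128 128 128 128 128 128 128 128 127 128]
242 [167 176 183 184 162 164 152 131 128 128 129 129 128 127 127 127 127 127]
243 [180 182 178 167 151 165 157 135 129 129 129 128 127 127 128 128
[... 192 characters left out ...]
array([263.04, 238.25]), array([261.27, 238.71])] (np.float64(298.3571426900483), np.float64(229.173339695791))
0.04 [array([266.28, 236.61]), array([262.7 , 237.45]), array([260.91, 237.87]), array([266.36, 236.94]), array([262.79, 237.82]), array([261.  , 238.26]), array([266.44, 237.26]), array([262.87, 238.18]), array([261.09, 238.63])] (np.float64(298.4858096776811), np.float64(229.0216643569761))
0.051 [array([266.15, 236.52]), array([262.54, 237.37]), array([260.74, 237.79]), array([266.23, 236.86]), array([262.63, 237.75]), array([260.83, 238.19]), array([266.31, 237.18]), array([262.72, 238.1 ]), array([260.93, 238.57])] (np.float64(298.6056291641422), np.float64(228.8804173431068))
```

By the column centroids the tooth sits about 0.5–1 mm beyond the pointer, so I'll turn 0.035 rad more, release and lift.

```bash
python3 -m inch '[0,0,0,0,0,-0.01,0,0,0,0,0,0,-0.018,0,0,0,0,0,0,-0.018,0]'
python3 -m inch '[0,0,0,0,0,0,60,0,0,0,0,0,0,60,0,0,0,0,0,0,60,0,0,0,0,0,0,60,0,0,0,0,0,0,60]'
python3 -m inch '[0,0,0.2,0,0,0,60,0,0,0.4,0,0,0,60,0,0,0.4,0,0,0,60]'
python3 -m inch '[0.2,0.5,0,0,0,-0.46,60,0.2,0.5,0,0,0,-0.46,60,0.2,0.5,0,0,0,-0.46,60,0.2,0.5,0,0,0,-0.46,60,0.2,0.5,0,0,0,-0.46,60]'
python3 - <<'E'
from h import *
s=ctrl.get_state(); print(s['joint_positions'],s['tcp_pos'],s['tcp_rot'])
for c in('top','side'):
    f=ctrl.grab_frame(c);cv2.imwrite(f'raw_{c}4.png',cv2.cvtColor(f,cv2.COLOR_RGB2BGR))
D=np.array([.4569,-.1088])
for n,p,z in(('pul',blob('raw_top4.png',276.4,234.3,3),.051),('scr',blob('raw_top4.png',257,239,2),.04)):
    d=onz('top',*p,z)[:2]-D; print(n,p,np.hypot(*d),np.arctan2(d[1],d[0]))
print('lug proj at r=.062 a=.408',proj('top',[*(D+.062*np.array([np.cos(.408),np.sin(.408)])),.098]))
g=cv2.cvtColor(cv2.imread('raw_t0.png'),cv2.COLOR_BGR2GRAY)
for r in range(200,220): print(r,g[r,283:300])
E
```

```text
time: 7.75
tcp_pos: [0.4596, -0.2185, 0.0335]
tcp_rot: [3.141, -0.0, 1.333]
wrist_force: [5.0, 3.7, -3.6]
gripper_width: 0.0138
grip_force: 40.0
time: 8.38
tcp_pos: [0.4592, -0.2187, 0.0335]
tcp_rot: [-3.141, 0.0, 1.331]
wrist_force: [-0.1, -0.8, -0.7]
gripper_width: 0.0526
grip_force: 0.0
time: 8.75
tcp_pos: [0.4618, -0.2199, 0.137]
tcp_rot: [3.134, 0.002, 1.331]
wrist_force: [0.7, -0.3, -0.1]
gripper_width: 0.0528
grip_force: 0.0
time: 9.38
tcp_pos: [0.5085, -0.0929, 0.1321]
tcp_rot: [-3.14, 0.002, 0.431]
wrist_force: [0.9, -0.3, 0.1]
gripper_width: 0.0522
grip_force: 0.0
[-2.03646967e-01  3.60456177e-01  1.91574844e+00 -7.96457580e-05
  8.67514110e-01  9.36434834e-01] [ 0.50854926 -0.09288996  0.13208297] [-3.14038145e+00  1.74838550e-03  4.30767158e-01]
pul (np.float64(nan), np.float64(nan)) nan nan
scr (np.float64(nan), np.float64(nan)) nan nan
lug proj at r=.062 a=.408 (np.float64(289.22197811630707), np.float64(206.7506252225847))
200 [63 60 63 61 60 61 65 68 68 66 62 63 64 65 66 62 62]
201 [59 59 59 58 58 60 62 63 66 65 63 63 64 63 66 64 64]
202 [59 58 57 58 61 68 77 70 63 64
[... 703 characters left out ...]
74  74  74  92 146 167 170 166 156 118  79  74  74  73  75]
213 [ 97  76  74  74  72  83 136 168 172 169 165 137  92  72  73  74  74]
214 [ 77  74  74  75  73  74 102 153 170 170 167 155 117  77  73  74  73]
215 [ 73  75  76  75  73  72  82 140 168 171 168 165 138  94  73  72  74]
216 [ 74  76  74  76  75  74  74 106 155 171 171 167 160 122  81  76  76]
217 [ 75  75  76  74  74  74  71  83 142 168 171 169 165 139 103  91  90]
218 [ 74  75  74  74  73  73  71  75 108 155 171 168 163 149 126 115 114]
219 [ 74  74  72  72  72  73  75  79  90 138 162 161 152 157 163 164 164]h.py:31: RuntimeWarning: invalid value encountered in scalar divide
  return u0+(x*g).sum()/g.sum(), v0+(y*g).sum()/g.sum()
```

```bash
python3 -m inch '[0.032,0.04,0,0,0,-0.014,60,0.032,0.04,-0.1,0,0,-0.014,60,0.032,0.04,-0.2,0,0,-0.014,60,0.032,0.04,-0.25,0,0,-0.014,60,0.032,0.04,-0.25,0,0,-0.014,60]'
python3 -m inch '[0,0,0,0,0,0,0,0,0,0,0,0,0,0,0,0,0,0,0,0,0,0,0,0,0,0,0,0,0,0,0,0,0,0,0]' 20
python3 -m inch '[0,0,0,0,0,0,0,0,0,0,0,0,0,0,0,0,0,0,0,0,0]'
python3 - <<'E'
from h import *
s=ctrl.get_state();p=s['tcp_pos'];print(p,s['joint_positions'])
D=np.array([.4569,-.1088]);d=p[:2]-D
print(np.hypot(*d),np.arctan2(d[1],d[0]))
for a in np.arange(.1,1.21,.1):
    R=np.array([[np.cos(a),np.sin(a)],[-np.sin(a),np.cos(a)]]); print(round(a,2),np.round((R@d-d)/.25,3))
E
```

```text
time: 10.1
tcp_pos: [0.5164, -0.0836, 0.07]
tcp_rot: [-3.14, 0.002, 0.409]
wrist_force: [0.6, -0.4, -0.5]
gripper_width: 0.053
grip_force: 0.0
time: 10.72
tcp_pos: [0.5175, -0.0836, 0.0712]
tcp_rot: [3.141, -0.0, 0.408]
wrist_force: [-0.5, 0.3, 2.3]
gripper_width: 0.0131
grip_force: 20.0
time: 11.1
tcp_pos: [0.5175, -0.0837, 0.0712]
tcp_rot: [3.141, -0.0, 0.408]
wrist_force: [0.1, 1.7, 4.3]
gripper_width: 0.0134
grip_force: 20.0
[ 0.51752385 -0.08365248  0.07116455] [-1.83005863e-01  4.67566627e-01  1.93295895e+00  1.17850062e-04
  7.40651020e-01  9.80085896e-01]
0.06563268209377514 0.3932100152583588
0.1 [ 0.009 -0.025]
0.2 [ 0.015 -0.05 ]
0.3 [ 0.019 -0.076]
0.4 [ 0.02  -0.102]
0.5 [ 0.019 -0.129]
0.6 [ 0.014 -0.154]
0.7 [ 0.008 -0.18 ]
0.8 [-0.001 -0.204]
0.9 [-0.013 -0.228]
1.0 [-0.027 -0.25 ]
1.1 [-0.043 -0.271]
1.2 [-0.061 -0.29 ]
```

Lug gripped (13.4 mm). Now along the arc in 0.1 rad rows.

```bash
python3 -m inch '[0.009,-0.025,0,0,0,-0.05,0,0.015,-0.05,0,0,0,-0.1,0,0.019,-0.076,0,0,0,-0.15,0,0.02,-0.102,0,0,0,-0.2,0,0.019,-0.129,0,0,0,-0.25,0]'
python3 -m inch '[-0.005,-0.025,0,0,0,-0.05,0,-0.011,-0.051,0,0,0,-0.1,0,-0.011,-0.051,0,0,0,-0.1,0]'
python3 - <<'E'
from h import *
s=ctrl.get_state();p=s['tcp_pos'];print(p,s['wrist_force'],s['ft_torque'])
D=np.array([.4569,-.1088]);d=p[:2]-D;print(np.hypot(*d),np.arctan2(d[1],d[0]))
for a in np.arange(.05,.51,.05):
    R=np.array([[np.cos(a),np.sin(a)],[-np.sin(a),np.cos(a)]]); print(round(a,2),np.round((R@d-d)/.25,3))
E
```

```text
time: 11.72
tcp_pos: [0.5227, -0.1161, 0.0712]
tcp_rot: [-3.142, -0.001, -0.096]
wrist_force: [-0.2, 1.4, 4.0]
gripper_width: 0.0132
grip_force: 20.0
time: 12.1
tcp_pos: [0.52, -0.1292, 0.0712]
tcp_rot: [3.141, -0.002, -0.292]
wrist_force: [2.0, -1.2, 2.9]
gripper_width: 0.0133
grip_force: 20.0
[ 0.52003642 -0.12920325  0.07121644] [ 2.02226239 -1.18157638  2.85259905] [-0.17107209 -0.30114023 -0.03440258]
0.06635133576857909 -0.3125679988294956
0.05 [-0.004 -0.013]
0.1 [-0.009 -0.025]
0.15 [-0.015 -0.037]
0.2 [-0.021 -0.049]
0.25 [-0.028 -0.06 ]
0.3 [-0.035 -0.071]
0.35 [-0.043 -0.082]
0.4 [-0.052 -0.092]
0.45 [-0.061 -0.102]
0.5 [-0.07  -0.111]
```

```bash
python3 -m inch '[-0.004,-0.013,0,0,0,-0.025,0,-0.009,-0.025,0,0,0,-0.05,0,-0.009,-0.025,0,0,0,-0.05,0]'
python3 -m inch '[-0.006,-0.012,0,0,0,-0.025,0,-0.006,-0.012,0,0,0,-0.025,0]'
```

```text
time: 12.48
tcp_pos: [0.5179, -0.1352, 0.0712]
tcp_rot: [-3.142, -0.002, -0.39]
wrist_force: [2.4, -2.0, 2.5]
gripper_width: 0.0134
grip_force: 20.0
time: 12.72
tcp_pos: [0.5172, -0.1367, 0.0713]
tcp_rot: [-3.139, -0.002, -0.441]
wrist_force: [5.7, 7.4, 1.1]
gripper_width: 0.0139
grip_force: 20.1
```

```bash
python3 -m inch '[-0.004,-0.009,0,0,0,-0.015,0,-0.004,-0.009,0,0,0,-0.015,0]'
python3 - <<'E'
from h import *
s=ctrl.get_state();p=s['tcp_pos'];D=np.array([.4569,-.1088]);d=p[:2]-D
print(np.hypot(*d),np.arctan2(d[1],d[0]),s['wrist_force'],s['ft_torque'])
E
```

```text
time: 12.98
tcp_pos: [0.5169, -0.1369, 0.0713]
tcp_rot: [-3.136, -0.002, -0.471]
wrist_force: [10.1, 20.1, 0.2]
gripper_width: 0.0134
grip_force: 20.1
0.0662733805132539 -0.4385430986329825 [10.06888092 20.10051609  0.234088  ] [ 3.50112352 -1.88615362  0.20845245]
```

The stop is hard: 22 N with no motion. Releasing, lifting and moving clear for a look.

```bash
python3 -m inch '[0,0,0,0,0,0,50,0,0,0,0,0,0,50,0,0,0,0,0,0,50,0,0,0,0,0,0,50,0,0,0,0,0,0,50]'
python3 -m inch '[0,0,0.2,0,0,0,50,0,0,0.4,0,0,0,50,0,0,0.5,0,0,0,50,0,0,0.5,0,0,0,50]'
python3 -m inch '[-0.3,-0.9,0,0,0,0,50,-0.3,-0.9,0,0,0,0,50,-0.3,-0.9,0,0,0,0,50,-0.3,-0.9,0,0,0,0,50,-0.3,-0.9,0,0,0,0,50]'
python3 - <<'E'
from h import *
im={}
for c in('top','side'):
    f=np.mean([ctrl.grab_frame(c).astype(float) for _ in range(8)],0).astype('uint8')
    im[c]=cv2.cvtColor(f,cv2.COLOR_RGB2BGR);cv2.imwrite(f'raw_{c}5.png',im[c])
D=np.array([.4569,-.1088])
for n,p,z in(('pul',blob('raw_top5.png',276.4,234.3,3),.051),('scr',blob('raw_top5.png',257,239,2),.04)):
    d=onz('top',*p,z)[:2]-D; print(n,p,np.hypot(*d),np.arctan2(d[1],d[0]))
a=cv2.resize(im['top'][185:255,235:365],(780,420),interpolation=cv2.INTER_CUBIC)
cv2.imwrite('pics/f.png',a)
g=cv2.cvtColor(im['top'],cv2.COLOR_BGR2GRAY)
for r in range(233,242): print(r,g[r,256:274])
E
```

```text
time: 13.6
tcp_pos: [0.5143, -0.1403, 0.0709]
tcp_rot: [3.142, 0.0, -0.472]
wrist_force: [0.1, 0.2, 0.7]
gripper_width: 0.0435
grip_force: 0.0
time: 14.1
tcp_pos: [0.5158, -0.1406, 0.1979]
tcp_rot: [-3.141, -0.004, -0.472]
wrist_force: [0.6, -0.0, 0.5]
gripper_width: 0.0438
grip_force: 0.0
time: 14.72
tcp_pos: [0.4376, -0.3674, 0.1941]
tcp_rot: [-3.141, 0.002, -0.477]
wrist_force: [0.8, -0.9, 0.5]
gripper_width: 0.044
grip_force: 0.0
pul (np.float64(276.4834437086093), np.float64(234.39072847682118)) 0.06155589725841785 1.7923315447876207
scr (np.float64(256.7737556561086), np.float64(238.9683257918552)) 0.11662181860196665 1.7825344340197515
233 [111 108 105  98 114 128 131 131 129 129 129 129 128  93  58  47  42  39]
234 [111 102  94  91 112 127 130 130 131 131 127 125 124  97  76  59  42  42]
235 [111 110  98  86 110 127 130 130 131 125 102  92  91  81  79  61  42  42]
236 [106 104  95  94 124 132 129 130 126 103  75  75  81  77  77  62  43  40]
237 [101 105  88  81  78  95 108 119 105  75  66  77  82  82  77  68  53  41]
238 [155 171 132  84  70  80 101 110 104  93  90  91  90  91  85  81  65  48]
239 [161 174 147 101  82  98 122 130 130 122 118 117 115 121 113  96  85  74]
240 [149 166 136  99 102 108 122 130 131 130 130 130 128 129 128 119 111 109]
241 [118 133 144 142 137 139 135 129 129 130 129 129 129 129 129 128 128 129]
```

View pics/f.png

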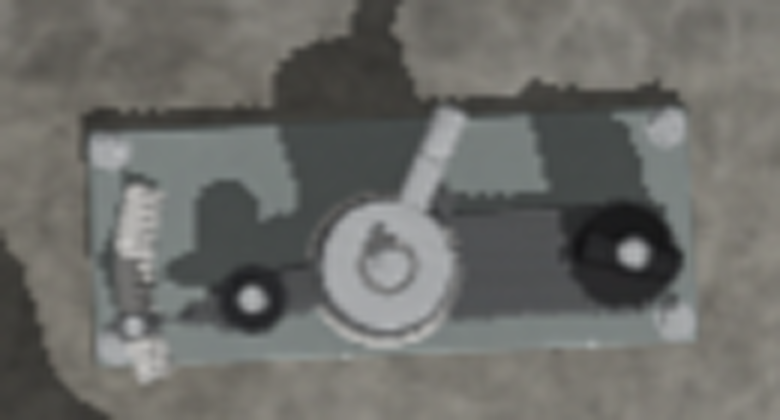

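The final picture shows the pointer tip at about (180,315), pointing at the tooth of the mark near (150,322). The pixel columns put the two in line within about 0.3 mm, and the mark has not moved. The lever is at (435,155), swung clockwise and left where it met the stop, and nothing else on or around the plate looks disturbed.

```bash
python3 -c "
from rig import ctrl
print(ctrl.close_job())"
```

```text
the job is handed in; nothing more can be done
None
```

The job is handed in at about 15 s of the allowed 61 s: the pointer is tip to tip with the set mark (within about 0.3–1 mm by the camera), the lock collar's lever is hard against its stop, and the gripper is open and clear of everything; no verdict was returned.

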